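Unlatch the wax box and square up its block

TASK

The wax block has slid about in the latched plywood box. Swing the latch lever all the way clear of the lid, open the lid past upright so that it stays open by itself, then push the block inside square and flush into the corner of the two metal fence strips. Leave the can, the tape measure and the jar beside it where they stand.

Things in the scene. Friction and masses are not known exactly. Their poses are not given: they have to be found in the camera images.
- case: Plywood box screwed to the bench, 158 (x) x 174 (y) x 50 mm high without lid; walls and floor 8 mm. Origin: centre of its underside. Front (latch, lid tab) at -y; hinge line along x at the top of the +y wall: y +87, z 50 mm. Inside, 6 mm thick, 22 mm high metal fence strips along the -x and +y walls; their inner faces (x -65, y +73 mm) make the corner.
- lid (a joint): Lid angle, rad: 0 shut, grows as the front edge rises and goes over toward +y of the case; stop at 1.85. Free hinge: falls shut below about 1.55, beyond that rests open on its stop. The latch lever bars it until swung past about 1.5. Lid of plywood 158 x 174 x 10 mm, 0.35 kg, top 60.5 mm above the bench when shut.
- lid_tab (a point): Grip point of the dark wooden pull tab on the lid's front edge: tab 24 mm wide (along case x), 14 thick, 30 out from the edge. This point is 18 mm out, amid its width and thickness, 45 mm to the -x side of the case's middle, 55.5 mm above the bench when shut. Turns with the lid, 192 mm from the hinge line.
- latch (a joint): Latch lever angle in rad about its upright pivot: 0 lies over the lid (pointing to +y of the case), grows as the lever swings clockwise seen from above, toward +x of the case; stop at 1.85. Light friction: it stays where it is left.
- latch_pivot (a point): On the pivot axis of the latch lever, on a dark steel bracket at the case's front, 30 mm to the +x side of the middle and 13 mm ahead of the front wall; at the height of the knob's middle.
- latch_knob (a point): Middle of the black upright round knob on the latch lever, 14 mm diameter and 26 mm high, 46 mm from the pivot; this point is 81.5 mm above the bench. The flat steel bar under the knob is 16 mm wide, 6 mm thick, its top 68.5 mm above the bench.
- wax_block: Loose cream-coloured wax block on the case's floor, 58 (x) x 78 (y) x 38 mm, 0.1 to 0.22 kg. Origin: centre of its underside. It starts 10 to 30 mm off both fences, turned by up to 0.15 rad; flush in the corner its origin is at x -36, y +34, z +8 mm in the case's frame, with its axes along the case's.
- black_can: Bystander: black can, 58 mm diameter, 84 mm high, loose; origin under its centre.
- tape_measure: Bystander: grey tape measure, 32 x 70 x 64 mm, loose; origin under its centre.
- cream_jar: Bystander: white jar, 56 mm diameter, 47 mm high, loose; origin under its centre.

How it is judged:
By the outcome, as a careful person would: the job done as asked, in the order asked, and still so for the second after the job is handed in, with the robot touching nothing.
It also fails if it takes over 72 s, if anything falls off the work surface, if the arm or the gripper's body presses on something with over 40 N, if the wrist force passes 120 N, or if a joint passes its speed limit or range.

ROBOT

A 6-joint arm with a two-finger parallel gripper is mounted at the origin on the work surface; the furniture and walls round the work are solid. World frame = base frame: x ahead of the robot, y to its left, z up, the work surface at z = 0. Lengths are in m, angles in rad, forces in N, time in s.
With the tool pointing down it reaches from about 0.35 to 0.975 m from the base axis. Payload 4.9 kg.
Tool frame: the origin (TCP) lies midway between the tips of the shut fingers; the grasp point (between the pads) lies 19 mm behind it; z points along the fingers, y is the line along which they close (so a half turn about z gives the same grasp; the last joint's range is limited). The gripper opens to 85 mm and grips with 20 to 120 N. Pads are 22 mm wide; open, the fingers measure 114 mm over their backs; the gripper's body (76 mm by 85 mm) begins 54 mm behind the grasp point. The pads swing forward as they close: fully open they stand 13 mm farther back than shut.
Start: joints at [1.021, 0.053, 1.613, -0, 1.476, -0.119], TCP at [0.261, 0.568, 0.21] pointing down, gripper open.
Joint ranges: [-3.01, 3.01], [-1.01, 2.22], [0.06, 2.58], [-1.02, 4.17], [0.09, 2.62], [-3.14, 3.14]. Speed limits (rad/s): [2.57, 2.57, 3.14, 3.14, 3.14, 3.14].

INTERFACE

Orientations are given as a unit quaternion [w, x, y, z].
In Python, from plant import manip gives the robot as it stands.
- The arm moves only by the shell command python3 shift.py, which reads ROWS from standard input. ROWS is 1 to 5 rows, parted by semicolons, with the numbers parted by spaces; each row has 7 numbers: the opening from 0.0 (shut) to 1.0 (fully open), then dx, dy, dz in shares of the most that a row can go, 1 being 62.5 mm, then a rotation vector rx, ry, rz in parts of the range, where 1.0 means 45 degrees; each row shifts and turns the commanded pose from where the row before left it, along the tool's axes as they then stand; what a row does not reach is not made up. A row lasts 1/8 s, in which the tool goes at most 0.0625 m and 0.188 rad, less where a joint would pass 70% of its speed; a pose out of reach is approached as far as the arm can. The fingers move at their own pace and stop on an object; the grip force is fixed at half the most. Time passes only in rows, so rows that do not move let the fingers close. It prints the time, the measured TCP pose, the force, the opening and the grip force at its end. Input that does not fit is refused with a message, and nothing moves.
- manip.state(): the state, without advancing time (a new reading comes with each control period).
- manip.grab_frame(name): name is "scene" or "top"; returns the picture (480x640x3 uint8, red, green, blue); there is no depth.
- manip.camera_params(name): a dict with "intrinsics" (3x3 intrinsics, pixels), "xyz" and "orientation" of the camera in the world. Camera axes: x right, y down, z forward; pixel columns grow to the right and rows downward; lengths in m; the calibration is good to about 2 mm. A picture is of the moment at which its call begins. camera_params takes no time and is no camera call.
- manip.job_done(): hands the job in; it is judged then, once.
The state is a dict: "time": time; "joint_pos": joint angles; "joint_vel": joint speeds; "joint_efforts": joint torques, N m; "tool_pos": TCP position; "tool_rot": TCP orientation; "contact_force": force on the tool from outside, world axes, zero at the start; "ft_torque": the same for the moment, N m; "gripper_width": opening from 0.0 (shut) to 1.0 (fully open); "grasp_force": force on a finger pad.
Only numpy, scipy, OpenCV 4.12 (cv2) and the standard library are available. Lean on these libraries where they do the work, as an engineer would, in place of code of your own. Each camera call takes 0.05 s, during which the arm holds its last target. There are 200 camera calls.

## Working session

There is one attempt and no reset: what is moved stays moved. The work goes in short steps, Python scripts to look and compute and a shell command to move; the robot and the scene stay as the last step left them, time stands still between calls to the robot, and variables do not carry over. Pictures are saved under pics/ and viewed, at most 10 in all, crops included, and the job is handed in when it is done.

```bash
ls; mkdir -p pics; python3 - <<'E'
from plant import manip
import cv2
for n in("scene","top"):
    cv2.imwrite(f"pics/{n}0.png",manip.grab_frame(n)[:,:,::-1]); print(n,manip.camera_params(n))
print(manip.state())
E
```

```text
pics
plant.py
shift.py
scene {'intrinsics': array([[538.33837241,   0.        , 322.53492897],
       [  0.        , 538.33837241, 235.94825237],
       [  0.        ,   0.        ,   1.        ]]), 'xyz': array([ 0.07267244, -0.58633882,  0.84140921]), 'orientation': array([-0.33820642,  0.90739472, -0.23567297,  0.08191143])}
top {'intrinsics': array([[494.84626477,   0.        , 312.25405634],
       [  0.        , 494.84626477, 233.32492199],
       [  0.        ,   0.        ,   1.        ]]), 'xyz': array([ 0.28774172, -0.00505601,  1.08174229]), 'orientation': array([ 0.03941801, -0.70387505,  0.70843221, -0.03361455])}
{'time': 0.1, 'joint_pos': array([ 1.02100658e+00,  5.33170197e-02,  1.61418453e+00,  2.48306778e-06,
        1.47599321e+00, -1.19000729e-01]), 'joint_vel': array([-6.66946165e-04, -8.89885507e-04, -3.73298639e-03, -1.32925065e-04,
        1.32524770e-03,  5.35127051e-05]), 'joint_efforts': array([-3.23204249e-04, -3.94906998e+01, -3.71360207e+01, -1.72744312e-04,
        3.95950279e-03,  1.08512069e-05]), 'tool_pos': array([0.26066834, 0.56737037, 0.20845313]), 'tool_rot': array([-3.13302003e-04,  2.13732855e-01,  9.76891684e-01, -8.97970330e-04]), 'contact_force': array([0.70667244, 0.60322407, 0.00160937]), 'ft_torque': array([ 0.03267724, -0.03176889,  0.03980691]), 'grasp_force': 0.0, 'gripper_width': 0.9990496836012157}
```

View pics/scene0.png

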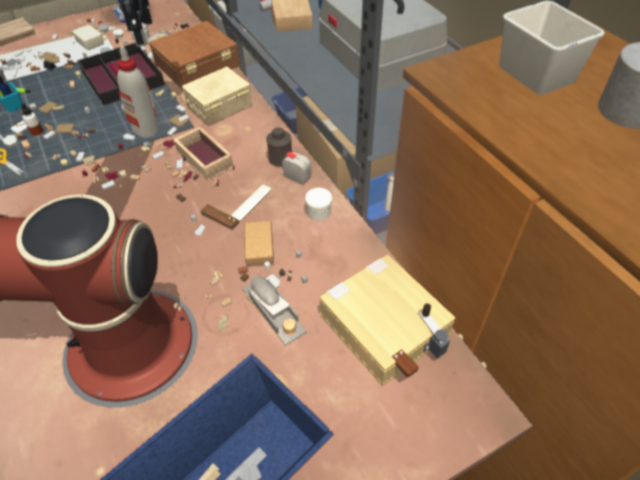

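View pics/top0.png

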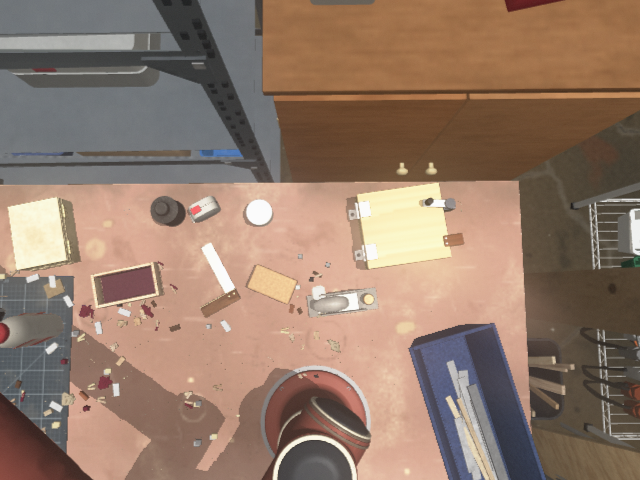

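The scene view shows the box at about (387,315), with the knob at (427,310) and the tab at (405,363). In the top view the box is at (403,227), the knob at about (428,203), the tab at (454,240), and the hinge is to the left (+y). The bystanders are far off to the left.

```bash
cat > h.py <<'E'
from plant import manip
import numpy as np, cv2
from scipy.spatial.transform import Rotation as R
def cam(n):
    c=manip.camera_params(n); q=c["orientation"]
    return c["intrinsics"],np.array(c["xyz"]),R.from_quat([q[1],q[2],q[3],q[0]]).as_matrix()
def ray(n,uv):
    K,o,M=cam(n); d=M@np.linalg.solve(K,[uv[0],uv[1],1]); return o,d/np.linalg.norm(d)
def onplane(n,uv,z):
    o,d=ray(n,uv); return o+d*(z-o[2])/d[2]
def tri(a,b):
    (o1,d1),(o2,d2)=ray("scene",a),ray("top",b)
    s=np.linalg.lstsq(np.c_[d1,-d2],o2-o1,rcond=None)[0]
    p,q=o1+d1*s[0],o2+d2*s[1]; return (p+q)/2,np.linalg.norm(p-q)
def proj(n,p):
    K,o,M=cam(n); c=K@(M.T@(np.array(p)-o)); return c[:2]/c[2]
E
python3 - <<'E'
from h import *
a=cv2.imread("pics/top0.png")[170:280,335:475]; b=cv2.imread("pics/scene0.png")[250:385,310:470]
a=cv2.resize(a,(560,440),interpolation=cv2.INTER_CUBIC);b=cv2.resize(b,(640,540),interpolation=cv2.INTER_CUBIC)
cv2.imwrite("pics/ca.png",a);cv2.imwrite("pics/cb.png",b)
E
```

```text
(no output)
```

View pics/ca.png

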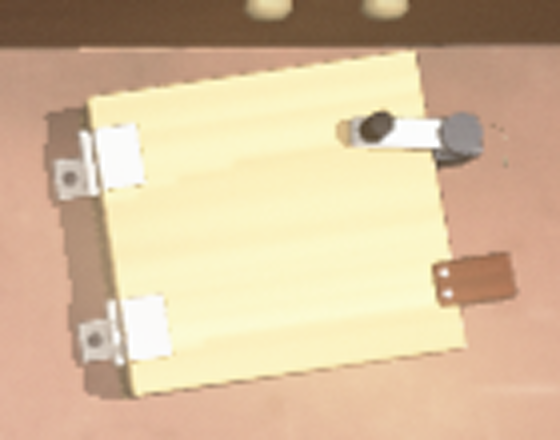

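View pics/cb.png

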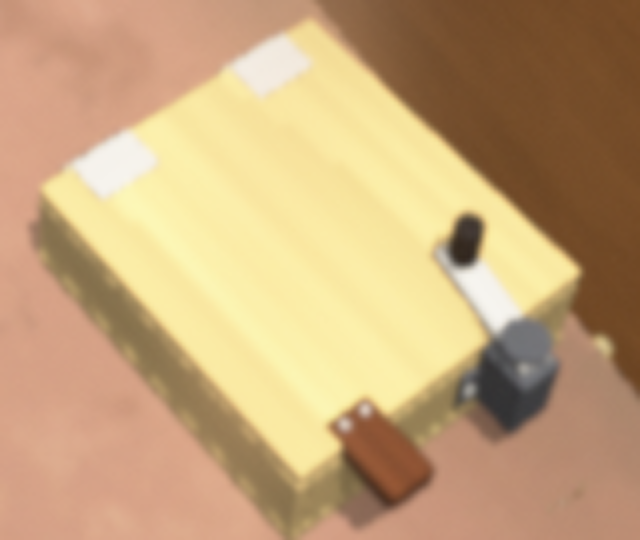

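The crops show the lid corners, the knob (top crop 377,126; scene crop 466,240) and the tab (top crop 478,278; scene crop 385,455). I'll triangulate these.

```bash
python3 - <<'E'
from h import *
T=lambda u,v:np.array([335+(u+.5)/4-.5,170+(v+.5)/4-.5]); S=lambda u,v:np.array([310+(u+.5)/4-.5,250+(v+.5)/4-.5])
P=dict(hx=((310,20),(90,98)),fx=((580,270),(415,52)),f_=((293,478),(466,347)),h_=((42,187),(134,395)),knob=((466,240),(377,126)),tab=((390,450),(478,278)))
r={}
for k,(s,t) in P.items():
    r[k],e=tri(S(*s),T(*t)); print(k,r[k].round(4),"err",e.round(4), "topz.0605",onplane("top",T(*t),.0605).round(4)[:2],"sc",onplane("scene",S(*s),.0605).round(4)[:2])
c=sum(r[k] for k in("hx","fx","f_","h_"))/4
xa=r["hx"]-r["h_"]+r["fx"]-r["f_"]; ya=r["hx"]-r["fx"]+r["h_"]-r["f_"]
print("c",c.round(4),"yaw x",np.arctan2(xa[1],xa[0]),"yaw y",np.arctan2(-ya[0],ya[1]))
yaw=(np.arctan2(xa[1],xa[0])+np.arctan2(-ya[0],ya[1]))/2
X=np.array([np.cos(yaw),np.sin(yaw)]);Y=np.array([-X[1],X[0]])
for k,(x,y) in dict(pivot=(.03,-.1),knob=(.03,-.054),tab=(-.045,-.105),hinge=(0,.087)).items(): print(k,(c[:2]+x*X+y*Y).round(4))
q=manip.state()["tool_rot"]; print(R.from_quat([*q[1:],q[0]]).as_matrix().round(3))
print("cabinet edge",[onplane("top",(u,182),0).round(3) for u in(300,500)])
E
```

```text
hx [ 0.4749 -0.0911  0.0577] err 0.0021 topz.0605 [ 0.4754 -0.0913] sc [ 0.4724 -0.0926]
fx [ 0.4982 -0.2615  0.0596] err 0.0012 topz.0605 [ 0.4985 -0.2615] sc [ 0.4971 -0.2617]
f_ [ 0.3421 -0.2825  0.0579] err 0.0043 topz.0605 [ 0.344  -0.2828] sc [ 0.3392 -0.2828]
h_ [ 0.3203 -0.1118  0.0576] err 0.0004 topz.0605 [ 0.3204 -0.1115] sc [ 0.3192 -0.1134]
knob [ 0.4552 -0.2354  0.0803] err 0.0021 topz.0605 [ 0.4595 -0.2405] sc [ 0.464 -0.226]
tab [ 0.3799 -0.2908  0.0588] err 0.0003 topz.0605 [ 0.3796 -0.2902] sc [ 0.3794 -0.2915]
c [ 0.4089 -0.1867  0.0582] yaw x 0.13362503757427005 yaw y 0.13125948877997576
pivot [ 0.4518 -0.2819]
knob [ 0.4458 -0.2363]
tab [ 0.3781 -0.2967]
hinge [ 0.3974 -0.1005]
[[-0.909  0.418 -0.001]
 [ 0.418  0.909 -0.002]
 [ 0.    -0.002 -1.   ]]
cabinet edge [array([0.515, 0.03 , 0.   ]), array([ 0.511, -0.413,  0.   ])]
```

The manual's scale: shifts go in shares of 62.5 mm and turns go in shares of 45 degrees. Converting my numbers, 0.1793 rad is 0.2283.

```bash
python3 - <<'E'
from h import *
print(tri((404,76),(263,95)))
E
echo '0 0 0 0 0 0 0.2283;0 0 0 0 0 0 0.2283;0 0 0 0 0 0 0.2283;0 0 0 0 0 0 0.2283;0 0 0 0 0 0 0.2283' | python3 shift.py
echo '0 0 0 0 0 0 0.2283;0 0 0 0 0 0 0.2283;0 0 0 0 0 0 0.2283;0 0 0 0 0 0 0.2283;0 0 0 0 0 0 0.2283' | python3 shift.py
cat > w.py <<'E'
# world displacement to a target TCP, in tool axes
import sys; from h import *
s=manip.state(); q=s["tool_rot"]; M=R.from_quat([*q[1:],q[0]]).as_matrix()
t=np.array([float(v) for v in sys.argv[1:4]])
print("tool d",(M.T@(t-s["tool_pos"])).round(4),"\n",M.round(3),"pos",np.round(s["tool_pos"],4),"j",np.round(s["joint_pos"],2),"F",np.round(s["contact_force"],1),"t",s["time"])
E
python3 w.py .4188 -.2082 .15
```

```text
(array([0.59729677, 0.07977734, 0.30185588]), np.float64(0.002027164354217627))
time: 0.72
tool_pos: [0.2608, 0.5675, 0.2089]
tool_rot: [0.0, 0.618, 0.786, -0.001]
contact_force: [-0.3, -0.1, -0.3]
gripper_width: 0.004
grasp_force: 0.0
time: 1.35
tool_pos: [0.2608, 0.5676, 0.2089]
tool_rot: [0.0, 0.898, 0.44, -0.001]
contact_force: [0.2, -0.2, -0.0]
gripper_width: -0.001
grasp_force: 0.0
tool d [-0.5165  0.5999  0.0596] 
 [[ 0.612  0.791 -0.001]
 [ 0.791 -0.612 -0.001]
 [-0.001  0.    -1.   ]] pos [0.2608 0.5676 0.2089] j [1.02 0.05 1.61 0.   1.48 1.68] F [ 0.2 -0.2 -0. ] t 1.35
```

Converted, 0.04 m is 0.64, -0.0344 m is -0.5504.

```bash
echo '0 -0.5504 0.64 0 0 0 0;0 -0.5504 0.64 0 0 0 0;0 -0.5504 0.64 0 0 0 0;0 -0.5504 0.64 0 0 0 0;0 -0.5504 0.64 0 0 0 0' | python3 shift.py
echo '0 -0.5504 0.64 0 0 0 0;0 -0.5504 0.64 0 0 0 0;0 -0.5504 0.64 0 0 0 0;0 -0.5504 0.64 0 0 0 0;0 -0.5504 0.64 0 0 0 0' | python3 shift.py >/dev/null
echo '0 -0.5504 0.64 0 0 0 0;0 -0.5504 0.64 0 0 0 0;0 -0.5504 0.64 0 0 0 0;0 -0.5504 0.64 0 0 0 0;0 -0.5504 0.64 0 0 0 0' | python3 shift.py
python3 w.py .4188 -.2082 .075
```

```text
time: 1.98
tool_pos: [0.3151, 0.308, 0.2091]
tool_rot: [0.0, 0.896, 0.443, -0.0]
contact_force: [-0.4, -0.5, -0.4]
gripper_width: -0.001
grasp_force: 0.0
time: 3.22
tool_pos: [0.4239, -0.2082, 0.2092]
tool_rot: [-0.0, 0.897, 0.443, 0.0]
contact_force: [0.8, 0.7, 1.0]
gripper_width: -0.002
grasp_force: 0.0
tool d [-0.0031 -0.004   0.1342] 
 [[ 0.608  0.794 -0.   ]
 [ 0.794 -0.608  0.   ]
 [ 0.    -0.    -1.   ]] pos [ 0.4239 -0.2082  0.2092] j [-0.61 -0.33  1.96  0.    1.51  0.04] F [0.8 0.7 1. ] t 3.225
```

Next: descend and approach, then sweep the knob along its arc.

Converted, 0.05 m is 0.8, 0.034 m is 0.544.

```bash
echo '0 -0.048 -0.064 0.8 0 0 0;0 0 0 0.8 0 0 0;0 0 0 0.544 0 0 0;0 0 0 0 0 0 0' | python3 shift.py
echo '0 0 0.128 0 0 0 0;0 0 0.128 0 0 0 0;0 0 0.12 0 0 0 0;0 0.064 0.2 0 0 0 0;0 0.0576 0.208 0 0 0 0' | python3 shift.py
echo '0 -0.032 0.16 0 0 0 0;0 -0.048 0.1696 0 0 0 0;0 -0.112 0.144 0 0 0 0;0 -0.128 0.136 0 0 0 0;0 0 0 0 0 0 0' | python3 shift.py
python3 - <<'E'
from h import *
cv2.imwrite("pics/l1.png",cv2.resize(np.hstack([manip.grab_frame("top")[160:280,340:480],manip.grab_frame("scene")[250:370,340:480]])[:,:,::-1],(784,336)))
E
```

```text
time: 3.72
tool_pos: [0.4164, -0.2046, 0.072]
tool_rot: [-0.003, 0.897, 0.443, -0.002]
contact_force: [0.3, -0.3, -0.1]
gripper_width: 0.003
grasp_force: 0.0
time: 4.35
tool_pos: [0.4637, -0.2307, 0.0759]
tool_rot: [0.0, 0.897, 0.443, 0.0]
contact_force: [0.1, 0.3, 0.4]
gripper_width: 0.005
grasp_force: 0.0
time: 4.97
tool_pos: [0.4806, -0.2702, 0.0757]
tool_rot: [0.0, 0.897, 0.442, -0.0]
contact_force: [0.6, 0.1, 0.4]
gripper_width: -0.001
grasp_force: 0.0
```

View pics/l1.png

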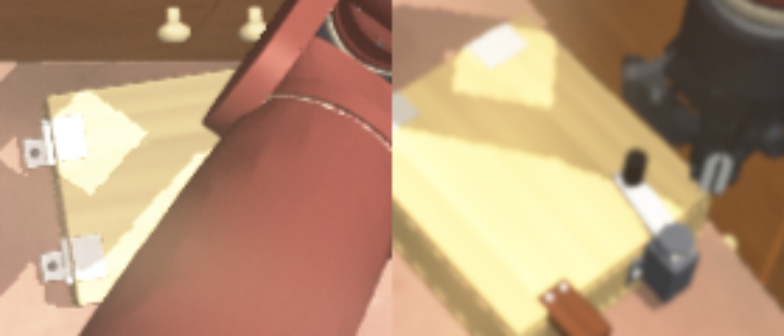

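The scene half shows the knob unmoved at scene px (427,310), with the fingertips at about (456,311) beyond it, so the push missed. I'll check where the knob really is.

```bash
python3 - <<'E'
from h import *
for p in [(.4806,-.2702,.0757),(.4552,-.2354,.0803),(.4458,-.2363,.0815),(.4518,-.2819,.0685)]: print(p,proj("scene",p),proj("top",p))
print(manip.state()["tool_pos"])
f=manip.grab_frame("scene");hsv=cv2.cvtColor(f,cv2.COLOR_RGB2HSV)
m=(hsv[295:325,415:440,2]<70).astype(np.uint8); print(cv2.connectedComponentsWithStats(m)[2:])
t=cv2.imread("pics/top0.png");m=(t[190:215,415:440].max(2)<75).astype(np.uint8); print(cv2.connectedComponentsWithStats(m)[2:])
for dx in np.arange(-.002,.0021,.001): pass
print(proj("top",(.4552,-.2354,.0945)),proj("top",(.4552,-.2354,.0685)),proj("scene",(.4552,-.2354,.0945)),proj("scene",(.4552,-.2354,.0685)))
E
```

```text
(0.4806, -0.2702, 0.0757) [451.48610287 320.21834479] [444.68081363 189.6426851 ]
(0.4552, -0.2354, 0.0803) [426.75457732 309.48086958] [428.61917301 201.58774936]
(0.4458, -0.2363, 0.0815) [422.54819339 311.83497163] [429.33329012 206.03954691]
(0.4518, -0.2819, 0.0685) [441.02482738 335.38853409] [449.92530473 204.00082248]
[ 0.48044879 -0.26932664  0.07551918]
(array([[  0,   0,  25,  30, 689],
       [ 20,   0,   5,   5,  15],
       [  8,  10,   7,  10,  46]], dtype=int32), array([[11.82293179, 14.76487663],
       [22.66666667,  1.33333333],
       [11.17391304, 14.82608696]]))
(array([[  0,   0,  25,  25, 625]], dtype=int32), array([[12., 12.]]))
[430.20687028 200.41186244] [427.33316214 202.54020004] [427.92792853 304.74365687] [425.80075733 313.33176107]
```

```bash
python3 - <<'E'
from h import *
f=manip.grab_frame("scene")[230:350,390:510,::-1]
cv2.imwrite("pics/l2.png",cv2.resize(f,(600,600),interpolation=cv2.INTER_CUBIC))
E
```

```text
(no output)
```

View pics/l2.png

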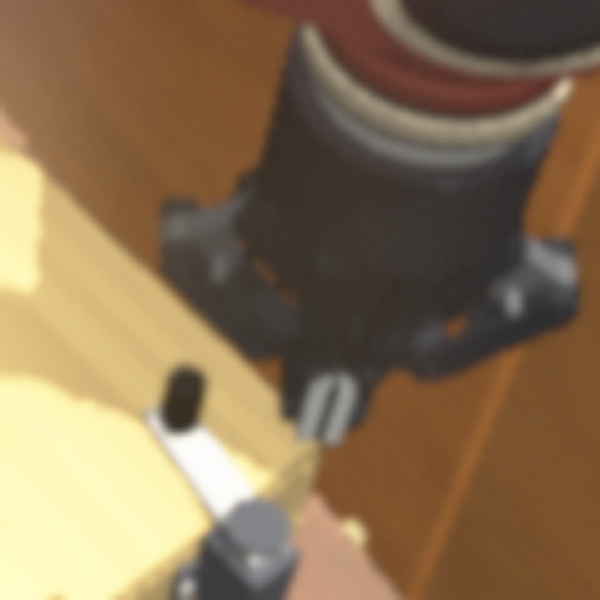

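The tip is at about (454,318), past the knob at (427,310), which hasn't moved. I'll grip the knob instead, since the finger width will confirm contact.

Converted, -0.05 m is -0.8, -0.0408 m is -0.6528.

```bash
echo '0.5 0 0 -0.8 0 0 0;0.5 0.184 -0.6528 0 0 0 0;0.5 0 0 0 0 0 0;0.5 0 0 0 0 0 0' | python3 shift.py
python3 w.py .455 -.235 .072
```

```text
time: 5.68
tool_pos: [0.4553, -0.2353, 0.1255]
tool_rot: [0.0, 0.896, 0.443, 0.0]
contact_force: [-0.4, -0.2, 0.2]
gripper_width: 0.503
grasp_force: 0.0
tool d [ 0.     -0.0004  0.0535] 
 [[ 0.607  0.795  0.   ]
 [ 0.795 -0.607 -0.   ]
 [-0.     0.    -1.   ]] pos [ 0.4553 -0.2353  0.1255] j [-0.62 -0.15  1.95 -0.    1.34  0.03] F [-0.4 -0.2  0.2] t 5.675
```

Converted, 0.03 m is 0.48, 0.023 m is 0.368.

```bash
echo '0.5 0 0 0.48 0 0 0;0.5 0 0 0.368 0 0 0;0.5 0 0 0 0 0 0' | python3 shift.py
echo '0 0 0 0 0 0 0;0 0 0 0 0 0 0;0 0 0 0 0 0 0;0 0 0 0 0 0 0;0 0 0 0 0 0 0' | python3 shift.py
```

```text
time: 6.05
tool_pos: [0.454, -0.2347, 0.0701]
tool_rot: [-0.002, 0.897, 0.443, -0.001]
contact_force: [0.0, 0.6, 0.9]
gripper_width: 0.502
grasp_force: 0.0
time: 6.68
tool_pos: [0.4553, -0.2353, 0.0728]
tool_rot: [0.0, 0.897, 0.443, 0.0]
contact_force: [-0.1, -0.3, 0.4]
gripper_width: 0.001
grasp_force: 0.5
```

```bash
python3 - <<'E'
from h import *
f=manip.grab_frame("scene")[230:350,370:490,::-1]
cv2.imwrite("pics/l3.png",cv2.resize(f,(600,600),interpolation=cv2.INTER_CUBIC))
print(proj("scene",manip.state()["tool_pos"]))
E
```

```text
[426.20776627 311.86436056]
```

View pics/l3.png

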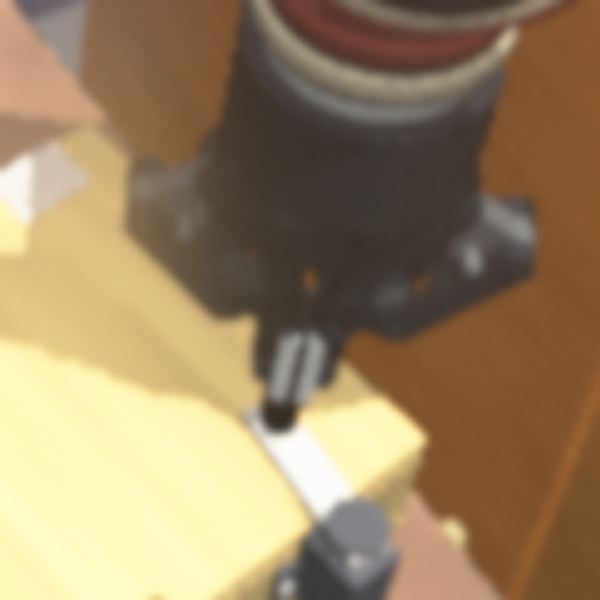

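The fingertips cover the upper part of the knob at about (429,310), but the pads closed on nothing. They are either above it or on the near side. I'll probe gently downwards.

Converted, 0.002 m is 0.032.

```bash
for i in 1; do echo '0 0 0 0.032 0 0 0;0 0 0 0 0 0 0' | python3 shift.py; echo '0 0 0 0.032 0 0 0;0 0 0 0 0 0 0' | python3 shift.py; echo '0 0 0 0.032 0 0 0;0 0 0 0 0 0 0' | python3 shift.py;done
```

```text
time: 6.98
tool_pos: [0.4565, -0.2354, 0.0726]
tool_rot: [0.001, 0.897, 0.443, 0.001]
contact_force: [-1.0, 2.9, 8.7]
gripper_width: -0.005
grasp_force: 4.2
time: 7.22
tool_pos: [0.4577, -0.2357, 0.0724]
tool_rot: [0.001, 0.897, 0.443, 0.002]
contact_force: [-1.2, 5.5, 15.0]
gripper_width: 0.002
grasp_force: 7.4
time: 7.48
tool_pos: [0.459, -0.236, 0.0722]
tool_rot: [0.002, 0.897, 0.443, 0.003]
contact_force: [-1.4, 7.3, 20.8]
gripper_width: -0.002
grasp_force: 10.5
```

Contact came straight away, and the image fits the tips resting on the knob top, so the real tips sit about 20 mm higher than the reported TCP. I'll check that by probing the lid at the push start point.

Converted, -0.022 m is -0.352, -0.016 m is -0.256.

```bash
echo '0 0 0 -0.256 0 0 0;0 0 -0.352 0 0 0 0;0 0 -0.352 0 0 0 0;0 0 0 0.16 0 0 0;0 0 0 0 0 0 0' | python3 shift.py
echo '0 0 0 0.096 0 0 0;0 0 0 0.096 0 0 0;0 0 0 0 0 0 0' | python3 shift.py
echo '0 0 0 0.064 0 0 0;0 0 0 0 0 0 0' | python3 shift.py
```

```text
time: 8.1
tool_pos: [0.4198, -0.2083, 0.0714]
tool_rot: [-0.001, 0.897, 0.443, -0.0]
contact_force: [-0.9, 0.5, 0.0]
gripper_width: -0.004
grasp_force: 0.0
time: 8.48
tool_pos: [0.42, -0.2084, 0.0597]
tool_rot: [-0.001, 0.897, 0.443, -0.0]
contact_force: [-0.7, -0.1, -0.2]
gripper_width: -0.003
grasp_force: 0.0
time: 8.72
tool_pos: [0.4202, -0.2085, 0.0563]
tool_rot: [-0.0, 0.897, 0.443, -0.0]
contact_force: [-0.4, -1.0, -0.8]
gripper_width: -0.002
grasp_force: 0.0
```

Confirmed: there is no contact at a reported 56 mm, below the lid top. Working offset is tip ≈ reported + 21 mm. Going a little lower, then sweeping.

Converted, 0.008 m is 0.128, 0.0075 m is 0.12.

```bash
echo '0 0 0 0.08 0 0 0;0 0 0.128 0 0 0 0;0 0 0.128 0 0 0 0;0 0 0.12 0 0 0 0;0 0 0 0 0 0 0' | python3 shift.py
echo '0 0.04 0.096 0 0 0 0;0 0.04 0.096 0 0 0 0;0 0.024 0.112 0 0 0 0;0 0.0176 0.104 0 0 0 0;0 0 0 0 0 0 0' | python3 shift.py
echo '0 -0.032 0.16 0 0 0 0;0 -0.048 0.1696 0 0 0 0;0 -0.112 0.144 0 0 0 0;0 -0.128 0.136 0 0 0 0;0 0 0 0 0 0 0' | python3 shift.py
python3 w.py 0.4978 -.282 .05
python3 - <<'E'
from h import *
f=manip.grab_frame("scene")[230:350,390:510,::-1]
cv2.imwrite("pics/l4.png",cv2.resize(f,(600,600),interpolation=cv2.INTER_CUBIC))
E
```

```text
time: 9.35
tool_pos: [0.4396, -0.2233, 0.0518]
tool_rot: [0.0, 0.897, 0.443, 0.0]
contact_force: [-0.3, 0.2, 0.1]
gripper_width: -0.001
grasp_force: 0.0
time: 9.98
tool_pos: [0.4645, -0.2331, 0.0519]
tool_rot: [0.001, 0.897, 0.443, 0.0]
contact_force: [-0.1, 0.3, 0.9]
gripper_width: -0.002
grasp_force: 0.0
time: 10.6
tool_pos: [0.4821, -0.2728, 0.0517]
tool_rot: [0.001, 0.897, 0.442, -0.0]
contact_force: [-0.3, 0.3, -0.5]
gripper_width: 0.003
grasp_force: 0.0
tool d [0.0022 0.0181 0.0017] 
 [[ 0.609  0.794  0.   ]
 [ 0.794 -0.609 -0.001]
 [-0.001  0.001 -1.   ]] pos [ 0.4821 -0.2728  0.0517] j [-0.65  0.04  1.91 -0.    1.2   0.01] F [-0.3  0.3 -0.5] t 10.6
```

View pics/l4.png

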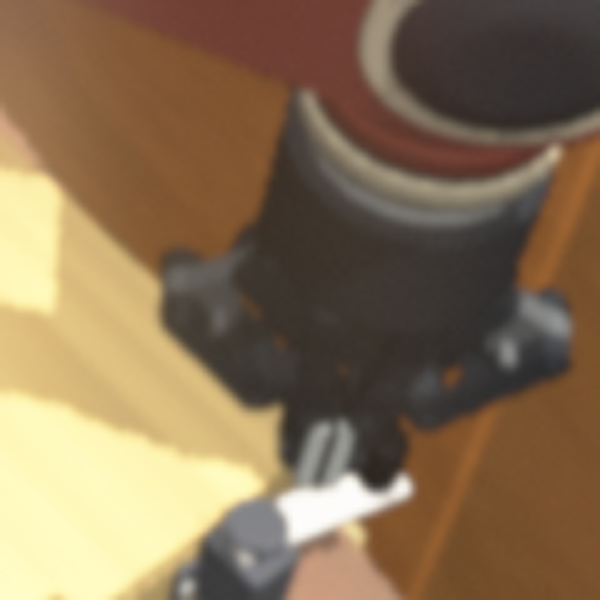

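The lever has swung: the bar runs from the pivot (256,525 in the crop) to the knob (380,478), pointing to case +x.

```bash
python3 - <<'E'
from h import *
S=lambda u,v:(390+(u+.5)/5-.5,230+(v+.5)/5-.5)
k=onplane("scene",S(380,475),.0695); e=onplane("scene",S(408,488),.0685); p=np.array([.4518,-.2819]);yaw=.132
X=np.array([np.cos(yaw),np.sin(yaw)]);Y=np.array([-X[1],X[0]])
for q in(k,e): d=q[:2]-p; print(q,np.linalg.norm(d),np.arctan2(d@X,d@Y))
E
```

```text
[ 0.49896952 -0.28573307  0.0695    ] 0.04732500856218621 1.783879780560506
[ 0.50440682 -0.29375631  0.0685    ] 0.05392633751623513 1.92446843964476
```

Converted, -0.05 m is -0.8, -0.02 m is -0.32.

```bash
echo '0 -0.048 0.048 0 0 0 0;0 0 0 0 0 0 0;0 0.064 -0.192 0 0 0 0;0 0 0 -0.8 0 0 0;0.5 0 0 -0.32 0 0 0' | python3 shift.py
echo '0.5 0 0 0 0 0 -0.1999;0.5 0 0 0 0 0 -0.1999;0.5 0 0 0 0 0 -0.1999;0.5 0 0 0 0 0 -0.1999;0.5 0 0 0 0 0 -0.1999' | python3 shift.py
python3 w.py .3783 -.297 .11
```

```text
time: 11.28
tool_pos: [0.4767, -0.2656, 0.1247]
tool_rot: [0.002, 0.896, 0.443, 0.001]
contact_force: [0.7, -0.1, 0.3]
gripper_width: 0.203
grasp_force: 0.0
time: 11.9
tool_pos: [0.4753, -0.2648, 0.1213]
tool_rot: [0.0, 0.657, 0.754, -0.0]
contact_force: [1.0, 0.3, -0.2]
gripper_width: 0.502
grasp_force: 0.0
tool d [-0.0186 -0.1005  0.0113] 
 [[-0.137  0.991  0.   ]
 [ 0.991  0.137 -0.   ]
 [-0.     0.    -1.   ]] pos [ 0.4753 -0.2648  0.1213] j [-0.65 -0.07  1.89 -0.    1.33 -0.78] F [ 1.   0.3 -0.2] t 11.9
```

Converted, -0.0505 m is -0.808, -0.05 m is -0.8.

```bash
echo '0.5 -0.1488 -0.8 0 0 0 0;0.5 -0.1488 -0.808 0 0 0 0;0.5 0 0 0.56 0 0 0;0.5 0 0 0.32 0 0 0;0.5 0 0 0 0 0 0' | python3 shift.py
echo '0.5 0 0 0.32 0 0 0;0.5 0 0 0.24 0 0 0;0.5 0 0 0.24 0 0 0;0.5 0 0 0 0 0 0' | python3 shift.py
echo '0 0 0 0 0 0 0;0 0 0 0 0 0 0;0 0 0 0 0 0 0;0 0 0 0 0 0 0' | python3 shift.py
python3 w.py .3783 -.297 .014
```

```text
time: 12.52
tool_pos: [0.3769, -0.2954, 0.0646]
tool_rot: [-0.002, 0.659, 0.752, 0.0]
contact_force: [0.8, 0.1, 0.8]
gripper_width: 0.498
grasp_force: 0.0
time: 13.02
tool_pos: [0.3775, -0.2958, 0.0153]
tool_rot: [-0.001, 0.659, 0.752, 0.0]
contact_force: [-0.1, 0.3, -0.2]
gripper_width: 0.5
grasp_force: 0.0
time: 13.52
tool_pos: [0.3796, -0.2969, 0.0174]
tool_rot: [0.001, 0.659, 0.752, 0.001]
contact_force: [4.8, 1.1, -1.4]
gripper_width: 0.266
grasp_force: 60.7
tool d [ 0.0001 -0.0013  0.0034] 
 [[-0.132  0.991  0.003]
 [ 0.991  0.132 -0.001]
 [-0.001  0.003 -1.   ]] pos [ 0.3796 -0.2969  0.0174] j [-0.82 -0.09  2.09  0.    1.13 -0.95] F [ 4.8  1.1 -1.4] t 13.525
```

Tab gripped (width 0.27, 60 N). Now lifting along the hinge arc.

Converted, -0.0185 m is -0.296, 0.0027 m is 0.0432.

```bash
echo '0 0.016 0 -0.256 0 0 0;0 0.0432 0 -0.2656 0 0 0;0 0.08 0 -0.296 0 0 0;0 0.1024 0 -0.2912 0 0 0;0 0 0 0 0 0 0' | python3 shift.py
python3 w.py 0.36 -.12 .2
```

```text
time: 14.15
tool_pos: [0.3773, -0.2806, 0.0865]
tool_rot: [0.001, 0.659, 0.753, 0.001]
contact_force: [5.8, 2.5, -4.5]
gripper_width: 0.266
grasp_force: 60.4
tool d [ 0.1615  0.0045 -0.1134] 
 [[-0.133  0.991  0.003]
 [ 0.991  0.133  0.001]
 [ 0.     0.003 -1.   ]] pos [ 0.3773 -0.2806  0.0865] j [-0.8  -0.22  2.08  0.    1.28 -0.93] F [ 5.8  2.5 -4.5] t 14.15
```

The manual's scale: shifts go in shares of 62.5 mm and turns go in shares of 45 degrees. Converting my numbers, -0.0172 m is -0.2752, -0.0164 m is -0.2624.

```bash
echo '0 0.136 0 -0.2752 0 0 0;0 0.1568 0 -0.2624 0 0 0;0 0.1872 0 -0.2432 0 0 0;0 0.208 0 -0.2256 0 0 0;0 0 0 0 0 0 0' | python3 shift.py
echo '0 0.232 0 -0.2016 0 0 0;0 0.2496 0 -0.1808 0 0 0;0 0.2672 0 -0.1504 0 0 0;0 0.2784 0 -0.128 0 0 0;0 0 0 0 0 0 0' | python3 shift.py
python3 w.py 0.36 -.12 .2
```

```text
time: 14.78
tool_pos: [0.3715, -0.2385, 0.1492]
tool_rot: [0.002, 0.658, 0.753, 0.001]
contact_force: [5.6, 1.3, -4.8]
gripper_width: 0.266
grasp_force: 65.1
time: 15.4
tool_pos: [0.3628, -0.1757, 0.1911]
tool_rot: [0.002, 0.658, 0.753, -0.0]
contact_force: [3.9, -0.9, 0.1]
gripper_width: 0.266
grasp_force: 64.0
tool d [ 0.0556  0.0047 -0.0091] 
 [[-0.133  0.991  0.003]
 [ 0.991  0.133 -0.003]
 [-0.003  0.002 -1.   ]] pos [ 0.3628 -0.1757  0.1911] j [-0.64 -0.52  2.12 -0.    1.53 -0.77] F [ 3.9 -0.9  0.1] t 15.4
```

Converted, 0.0192 m is 0.3072, 0.019 m is 0.304.

```bash
echo '0 0.2928 0 -0.096 0 0 0;0 0.2992 0 -0.0672 0 0 0;0 0.304 0 -0.0368 0 0 0;0 0.3072 0 -0.0064 0 0 0;0 0 0 0 0 0 0' | python3 shift.py
python3 w.py 0.36 -.12 .2
echo '0 0.2288 0 0.016 0 0 0;0 0.2288 0 0.032 0 0 0;0 0.16 0 0.032 0 0 0;0 0 0 0 0 0 0' | python3 shift.py
python3 w.py 0.36 -.12 .2
```

```text
time: 16.02
tool_pos: [0.3525, -0.101, 0.2039]
tool_rot: [0.001, 0.659, 0.752, -0.0]
contact_force: [0.9, -1.5, 2.7]
gripper_width: 0.27
grasp_force: 61.9
tool d [-0.0198  0.0049  0.0039] 
 [[-0.132  0.991  0.001]
 [ 0.991  0.132 -0.002]
 [-0.002  0.001 -1.   ]] pos [ 0.3525 -0.101   0.2039] j [-0.48 -0.64  2.18 -0.    1.6  -0.61] F [ 0.9 -1.5  2.7] t 16.025
time: 16.52
tool_pos: [0.347, -0.0618, 0.1986]
tool_rot: [-0.0, 0.658, 0.753, 0.0]
contact_force: [0.2, -0.8, 6.1]
gripper_width: 0.267
grasp_force: 63.5
tool d [-0.0594  0.0051 -0.0015] 
 [[-0.133  0.991 -0.   ]
 [ 0.991  0.133  0.   ]
 [ 0.    -0.    -1.   ]] pos [ 0.347  -0.0618  0.1986] j [-0.39 -0.68  2.21  0.    1.61 -0.52] F [ 0.2 -0.8  6.1] t 16.525
```

Converted, -0.04 m is -0.64, -0.03 m is -0.48.

```bash
echo '0.6 0 0 0 0 0 0;0.6 0 0 0 0 0 0;0.6 0 0 -0.48 0 0 0;0.6 0 0 -0.64 0 0 0;0.6 -0.64 0 -0.16 0 0 0' | python3 shift.py
python3 w.py .2 -.42 .28
echo '0 -0.96 0 0 0 0 0;0 -0.96 0 0 0 0 0;0 -0.96 -0.32 0 0 0 0;0 -0.88 -0.4 0 0 0 0;0 -0.8 -0.48 0 0 0 0' | python3 shift.py
echo '0 -0.48 -0.64 0 0 0 0;0 -0.48 -0.64 0 0 0 0;0 0 -0.32 0 0 0 0;0 0 0 0 0 0 0' | python3 shift.py
python3 - <<'E'
from h import *
cv2.imwrite("pics/o.png",cv2.resize(np.hstack([manip.grab_frame("top")[160:280,330:480],manip.grab_frame("scene")[230:385,310:470][:120]])[:,:,::-1],None,fx=2.5,fy=2.5,interpolation=cv2.INTER_CUBIC))
cv2.imwrite("pics/top1.png",manip.grab_frame("top")[:,:,::-1]);cv2.imwrite("pics/scene1.png",manip.grab_frame("scene")[:,:,::-1])
E
```

```text
time: 17.15
tool_pos: [0.3534, -0.1017, 0.2806]
tool_rot: [0.002, 0.657, 0.754, 0.001]
contact_force: [-0.5, 0.6, 0.7]
gripper_width: 0.598
grasp_force: 0.0
tool d [-2.945e-01 -1.952e-01  2.000e-04] 
 [[-0.136  0.991  0.004]
 [ 0.991  0.136 -0.001]
 [-0.001  0.004 -1.   ]] pos [ 0.3534 -0.1017  0.2806] j [-0.48 -0.65  2.06  0.    1.73 -0.62] F [-0.5  0.6  0.7] t 17.15
time: 17.77
tool_pos: [0.3148, -0.3954, 0.2767]
tool_rot: [-0.001, 0.659, 0.752, 0.001]
contact_force: [0.0, -0.4, 0.9]
gripper_width: 0.002
grasp_force: 0.0
time: 18.27
tool_pos: [0.2234, -0.4666, 0.2768]
tool_rot: [-0.001, 0.66, 0.751, 0.001]
contact_force: [0.4, 0.1, -0.0]
gripper_width: 0.001
grasp_force: 0.0
```

View pics/o.png

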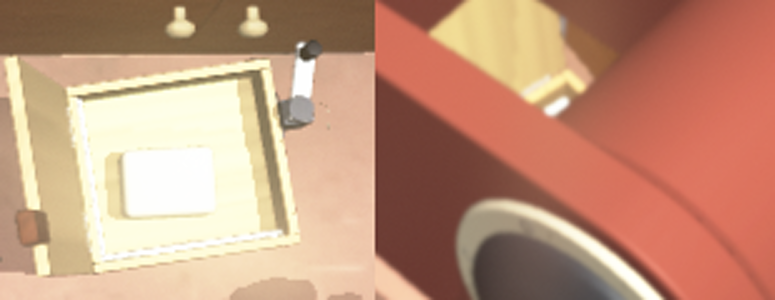

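The top half shows the lid open and leaning to the left (+y), the lever clear at crop (303,75), and the block at crop (168,182) turned relative to the case. Measuring the block and the case rim.

```bash
cat > blk.py <<'E'
import sys; from h import *
f=manip.grab_frame("top") if len(sys.argv)<2 else cv2.imread(sys.argv[1])[:,:,::-1].copy()
h=cv2.cvtColor(f,cv2.COLOR_RGB2HSV); x0,y0=360,195
g=h[y0:262,x0:450]; m=((g[...,1]<50)&(g[...,2]>225)).astype(np.uint8)
m=cv2.morphologyEx(m,cv2.MORPH_OPEN,np.ones((5,5)))
cs=cv2.findContours(m,cv2.RETR_EXTERNAL,cv2.CHAIN_APPROX_NONE)[0]
c=max(cs,key=cv2.contourArea)[:,0].astype(float)+[x0,y0]
w=np.array([onplane("top",p,.046)[:2] for p in c])
r=cv2.minAreaRect((w*1000).astype(np.float32)); print("rect mm",r)
C=np.array([.4089,-.1867]);yaw=.132;X=np.array([np.cos(yaw),np.sin(yaw)]);Y=np.array([-X[1],X[0]])
d=np.array(r[0])/1000-C; a=(r[2]+45)%90-45; print("block in case x,y mm",(d@X*1000).round(1),(d@Y*1000).round(1),"rel yaw",np.radians(a)-yaw)
E
python3 blk.py pics/top1.png
```

```text
rect mm ((402.1065368652344, -173.35702514648438), (142.64637756347656, 143.70518493652344), 6.442354202270508)
block in case x,y mm -5.0 14.1 rel yaw -0.019559707590686898
```

```bash
python3 - <<'E'
from h import *
h=cv2.cvtColor(cv2.imread("pics/top1.png"),cv2.COLOR_BGR2HSV)
print(h[233,366:446:2,1],h[233,366:446:2,2]);print(h[212:258,397,1],h[212:258,397,2])
E
```

```text
[ 6 38 36 74 73 72 67 20  3  2  2  1  1  1  1  1  1  1  2  2  2  1  1  1
  2 35 30 32 32 33 33 32 31 79 80 80 82 82 84 33] [249 254 254 238 237 236 203 252 254 254 254 254 254 254 254 254 254 254
 255 255 255 254 254 255 254 253 254 254 254 254 254 254 254 235 235 233
 159 155 212 254]
[31 31 30 29 28 23 26 28  5  1  2  1  1  1  2  1  1  1  1  1  1  1  1  1
  1  1  1  1  1  1  1  2  6 23 56 37 28 27 29 28 27 27 27 28 30 35] [254 254 254 254 254 254 254 249 254 254 255 254 254 254 255 254 254 254
 254 254 254 254 254 254 254 254 254 254 254 254 254 254 254 252 234 252
 254 254 254 254 254 254 254 254 254 254]
```

```bash
sed -i 's/g\[...,1\]<50/g[...,1]<16/; s/x0,y0=360,195/x0,y0=368,200/' blk.py
cat >> blk.py <<'E'
th=np.radians(a);bx=np.array([np.cos(th),np.sin(th)]);e=w-np.array(r[0])/1000
print("sorted case x range",np.percentile((w-C)@X,[0,100]).round(4),"y",np.percentile((w-C)@Y,[0,100]).round(4))
E
python3 blk.py pics/top1.png
```

```text
rect mm ((396.98297119140625, -176.5868377685547), (53.44163131713867, 73.43489837646484), 2.3522231578826904)
block in case x,y mm -10.5 11.6 rel yaw -0.09094596115328865
sorted case x range [-0.0393  0.0181] y [-0.0262  0.05  ]
```

```bash
python3 w.py .4053 -.2396 .277
```

```text
tool d [0.2006 0.2085 0.0009] 
 [[-0.133  0.991  0.   ]
 [ 0.991  0.133  0.001]
 [ 0.001  0.    -1.   ]] pos [ 0.2253 -0.4661  0.2777] j [-1.26 -0.24  1.77  0.    1.61 -1.4 ] F [ 0.3 -0.4 -0.6] t 18.475
```

Converted, 0.0417 m is 0.6672, 0.04 m is 0.64.

```bash
echo '0.42 0.64 0.6672 0 0 0 0;0.42 0.64 0.6672 0 0 0 0;0.42 0.64 0.6672 0 0 0 0;0.42 0.64 0.6672 0 0 0 0;0.42 0.64 0.6672 0 0 0 0' | python3 shift.py
echo '0.42 0 0 0.96 0 0 0;0.42 0 0 0.96 0 0 0;0.42 0 0 0.96 0 0 0;0.42 0 0 0 0 0 0' | python3 shift.py
python3 w.py .4053 -.2396 -.003
```

```text
time: 19.1
tool_pos: [0.4063, -0.2384, 0.2783]
tool_rot: [0.0, 0.658, 0.753, 0.0]
contact_force: [1.0, -0.2, -0.3]
gripper_width: 0.417
grasp_force: 0.0
time: 19.6
tool_pos: [0.4017, -0.2371, 0.0926]
tool_rot: [-0.006, 0.658, 0.753, -0.0]
contact_force: [-0.0, 0.5, 0.2]
gripper_width: 0.419
grasp_force: 0.0
tool d [-0.0038  0.004   0.0956] 
 [[-0.133  0.991 -0.009]
 [ 0.991  0.133  0.008]
 [ 0.009 -0.008 -1.   ]] pos [ 0.4017 -0.2371  0.0926] j [-0.69 -0.23  2.08  0.    1.3  -0.83] F [-0.   0.5  0.2] t 19.6
```

Converted, 0.04 m is 0.64, 0.03 m is 0.48.

```bash
echo '0.42 0 0 0.64 0 0 0;0.42 0 0 0.48 0 0 0;0.42 0 0 0.32 0 0 0;0.42 0 0 0.16 0 0 0;0.42 0 0 0 0 0 0' | python3 shift.py
python3 w.py .4032 -.2237 -.003
```

```text
time: 20.23
tool_pos: [0.406, -0.2416, -0.0005]
tool_rot: [0.001, 0.659, 0.752, 0.0]
contact_force: [-0.1, 0.0, -0.6]
gripper_width: 0.423
grasp_force: 0.0
tool d [ 0.0181 -0.0004  0.0025] 
 [[-0.132  0.991  0.001]
 [ 0.991  0.132 -0.001]
 [-0.001  0.001 -1.   ]] pos [ 0.406  -0.2416 -0.0005] j [-0.69 -0.08  2.12  0.    1.1  -0.83] F [-0.1  0.  -0.6] t 20.225
```

Converted, 0.007 m is 0.112, 0.006 m is 0.096.

```bash
echo '0.42 0.112 0 0 0 0 0;0.42 0.112 0 0 0 0 0;0.42 0.096 0 0 0 0 0;0.42 0.096 0 0 0 0 0;0.42 0.08 0 0 0 0 0' | python3 shift.py
echo '0.42 0.032 0 0 0 0 0;0.42 0.032 0 0 0 0 0;0.42 0 0 0 0 0 0' | python3 shift.py
echo '0.42 0.032 0 0 0 0 0;0.42 0.032 0 0 0 0 0;0.42 0 0 0 0 0 0' | python3 shift.py
python3 w.py .4032 -.2237 -.003
```

```text
time: 20.85
tool_pos: [0.4011, -0.2104, -0.0014]
tool_rot: [0.001, 0.659, 0.752, -0.0]
contact_force: [0.8, -2.7, 1.6]
gripper_width: 0.418
grasp_force: 1.5
time: 21.22
tool_pos: [0.4002, -0.2061, -0.0021]
tool_rot: [-0.0, 0.659, 0.752, 0.0]
contact_force: [0.2, -2.4, 1.3]
gripper_width: 0.417
grasp_force: 1.1
time: 21.6
tool_pos: [0.4002, -0.204, -0.0016]
tool_rot: [0.002, 0.658, 0.753, -0.001]
contact_force: [0.9, -6.5, -0.2]
gripper_width: 0.416
grasp_force: 4.1
tool d [-0.02    0.0003  0.0015] 
 [[-0.133  0.991  0.001]
 [ 0.991  0.133 -0.004]
 [-0.004  0.001 -1.   ]] pos [ 0.4002 -0.204  -0.0016] j [-0.64 -0.14  2.18 -0.    1.1  -0.77] F [ 0.9 -6.5 -0.2] t 21.6
```

Converted, -0.045 m is -0.72, -0.015 m is -0.24.

```bash
echo '0.42 0.048 0 0 0 0 0;0.42 0 0 0 0 0 0;0.42 -0.24 0 0 0 0 0;0.42 0 0 -0.72 0 0 0;0.1 0 0 -0.72 0 0 0' | python3 shift.py
python3 w.py .449 -.147 .09
```

```text
time: 22.22
tool_pos: [0.3999, -0.2129, 0.0872]
tool_rot: [-0.003, 0.659, 0.752, 0.0]
contact_force: [-0.0, -0.2, -0.3]
gripper_width: 0.218
grasp_force: 0.0
tool d [ 0.0589  0.0573 -0.0027] 
 [[-0.131  0.991 -0.004]
 [ 0.991  0.131  0.004]
 [ 0.005 -0.003 -1.   ]] pos [ 0.3999 -0.2129  0.0872] j [-0.65 -0.26  2.12  0.    1.29 -0.79] F [-0.  -0.2 -0.3] t 22.225
```

Converted, 0.05 m is 0.8, 0.048 m is 0.768.

```bash
echo '0 0.16 0.8 0 0 0 0;0 0.768 0.12 0 0 0 0;0 0 0 0 0 0 0' | python3 shift.py
echo '0 0 0 0.64 0 0 0;0 0 0 0.48 0 0 0;0 0 0 0.32 0 0 0;0 0 0 0 0 0 0' | python3 shift.py
python3 w.py .449 -.147 .0
```

```text
time: 22.6
tool_pos: [0.4497, -0.1461, 0.0862]
tool_rot: [-0.003, 0.658, 0.753, 0.0]
contact_force: [-0.0, -0.1, -0.1]
gripper_width: 0.0
grasp_force: 0.0
time: 23.1
tool_pos: [0.4482, -0.1484, -0.0044]
tool_rot: [-0.003, 0.659, 0.752, -0.001]
contact_force: [0.5, 0.5, -0.2]
gripper_width: 0.001
grasp_force: 0.0
tool d [ 0.0013  0.001  -0.0044] 
 [[-0.131  0.991 -0.005]
 [ 0.991  0.131  0.003]
 [ 0.004 -0.005 -1.   ]] pos [ 0.4482 -0.1484 -0.0044] j [-0.48 -0.07  2.12  0.    1.1  -0.61] F [ 0.5  0.5 -0.2] t 23.1
```

Travel to flush is about 38 mm along tool −y.

Converted, -0.007 m is -0.112, -0.006 m is -0.096.

```bash
echo '0 0 -0.112 0 0 0 0;0 0 -0.112 0 0 0 0;0 0 -0.112 0 0 0 0;0 0 -0.096 0 0 0 0;0 0 0 0 0 0 0' | python3 shift.py
echo '0 0 -0.048 0 0 0 0;0 0 -0.048 0 0 0 0;0 0 0 0 0 0 0' | python3 shift.py
echo '0 0 -0.032 0 0 0 0;0 0 -0.032 0 0 0 0;0 0 0 0 0 0 0' | python3 shift.py
python3 w.py .4113 -.1521 .0
```

```text
time: 23.72
tool_pos: [0.4238, -0.1529, -0.0016]
tool_rot: [0.0, 0.659, 0.752, -0.0]
contact_force: [1.0, 0.5, 0.6]
gripper_width: -0.003
grasp_force: 0.2
time: 24.1
tool_pos: [0.4182, -0.1537, -0.0017]
tool_rot: [0.0, 0.659, 0.752, 0.0]
contact_force: [2.2, -0.9, 1.9]
gripper_width: -0.001
grasp_force: 1.0
time: 24.48
tool_pos: [0.4141, -0.1541, -0.0018]
tool_rot: [0.0, 0.659, 0.752, 0.0]
contact_force: [2.3, -0.3, 2.4]
gripper_width: 0.002
grasp_force: 1.3
tool d [ 0.0024 -0.0025 -0.0018] 
 [[-0.132  0.991  0.   ]
 [ 0.991  0.132 -0.   ]
 [-0.     0.    -1.   ]] pos [ 0.4141 -0.1541 -0.0018] j [-0.53 -0.16  2.19 -0.    1.1  -0.66] F [ 2.3 -0.3  2.4] t 24.475
```

Converted, -0.003 m is -0.048.

```bash
echo '0 0 -0.048 0 0 0 0;0 0 -0.048 0 0 0 0;0 0 0 0 0 0 0' | python3 shift.py
echo '0 0 -0.048 0 0 0 0;0 0 -0.048 0 0 0 0;0 0 0 0 0 0 0' | python3 shift.py
echo '0 0 -0.048 0 0 0 0;0 0 0 0 0 0 0' | python3 shift.py
python3 w.py .4113 -.1521 .0
```

```text
time: 24.85
tool_pos: [0.4119, -0.1544, -0.0002]
tool_rot: [0.003, 0.66, 0.752, 0.004]
contact_force: [12.8, 5.4, 2.0]
gripper_width: -0.001
grasp_force: 7.0
time: 25.22
tool_pos: [0.4117, -0.1549, 0.0026]
tool_rot: [0.008, 0.66, 0.751, 0.008]
contact_force: [27.0, 14.3, 4.1]
gripper_width: -0.002
grasp_force: 14.3
time: 25.48
tool_pos: [0.4116, -0.1551, 0.0041]
tool_rot: [0.01, 0.661, 0.751, 0.011]
contact_force: [33.7, 18.0, 6.0]
gripper_width: 0.003
grasp_force: 17.8
tool d [ 0.003  -0.      0.0041] 
 [[-0.127  0.991  0.03 ]
 [ 0.992  0.127  0.003]
 [-0.001  0.03  -1.   ]] pos [ 0.4116 -0.1551  0.0041] j [-0.54 -0.19  2.21  0.02  1.1  -0.68] F [33.7 18.   6. ] t 25.475
```

Converted, -0.045 m is -0.72, 0.013 m is 0.208.

```bash
echo '0 0 0.192 0 0 0 0;0 0 0.208 0 0 0 0;0.2 0 0 -0.72 0 0 0;0.2 0 0 -0.72 0 0 0;0.2 0 0 0 0 0 0' | python3 shift.py
python3 w.py .382 -.2266 .09
```

```text
time: 26.1
tool_pos: [0.4256, -0.154, 0.0911]
tool_rot: [0.003, 0.659, 0.752, 0.0]
contact_force: [-0.3, 0.0, -0.9]
gripper_width: 0.2
grasp_force: 0.0
tool d [-0.0663 -0.0528  0.0011] 
 [[-0.131  0.991  0.004]
 [ 0.991  0.131 -0.003]
 [-0.004  0.004 -1.   ]] pos [ 0.4256 -0.154   0.0911] j [-0.51 -0.28  2.12 -0.    1.29 -0.64] F [-0.3  0.  -0.9] t 26.1
```

Converted, -0.053 m is -0.848, -0.045 m is -0.72.

```bash
echo '0.2 -0.72 0 0 0 0 0;0.2 -0.336 -0.848 0 0 0 0;0.2 0 0 0.48 0 0 0;0.2 0 0 0.48 0 0 0;0.2 0 0 0 0 0 0' | python3 shift.py
echo '0.2 0 0 0.32 0 0 0;0.2 0 0 0.192 0 0 0;0.2 0 0 0 0 0 0' | python3 shift.py
echo '0.2 0.096 0 0 0 0 0;0.2 0.096 0 0 0 0 0;0.2 0.08 0 0 0 0 0;0.2 0 0 0 0 0 0' | python3 shift.py
echo '0.2 0.048 0 0 0 0 0;0.2 0.048 0 0 0 0 0;0.2 0 0 0 0 0 0' | python3 shift.py
python3 w.py .3819 -.21 0
```

```text
time: 26.72
tool_pos: [0.3764, -0.2225, 0.0236]
tool_rot: [-0.005, 0.659, 0.752, -0.0]
contact_force: [0.4, 0.0, -0.1]
gripper_width: 0.198
grasp_force: 0.0
time: 27.1
tool_pos: [0.3794, -0.2244, -0.0047]
tool_rot: [-0.001, 0.659, 0.752, -0.0]
contact_force: [-0.4, -0.9, -0.3]
gripper_width: 0.196
grasp_force: 0.0
time: 27.6
tool_pos: [0.3779, -0.2078, -0.0038]
tool_rot: [0.0, 0.659, 0.752, -0.0]
contact_force: [-0.4, -0.5, -0.1]
gripper_width: 0.197
grasp_force: 0.0
time: 27.98
tool_pos: [0.3786, -0.2071, -0.0019]
tool_rot: [0.005, 0.658, 0.753, -0.003]
contact_force: [-1.5, -13.8, -0.6]
gripper_width: 0.201
grasp_force: 6.8
tool d [-0.0033  0.0029 -0.0019] 
 [[-0.133  0.991  0.003]
 [ 0.991  0.133 -0.011]
 [-0.012  0.002 -1.   ]] pos [ 0.3786 -0.2071 -0.0019] j [-0.67 -0.19  2.22 -0.01  1.1  -0.8 ] F [ -1.5 -13.8  -0.6] t 27.975
```

Converted, -0.01 m is -0.16, 0.003 m is 0.048.

```bash
echo '0.2 0.048 0 0 0 0 0;0.2 0 0 0 0 0 0;0.2 -0.16 0 0 0 0 0;0.2 -0.16 0 0 0 0 0;0.2 0 0 0 0 0 0' | python3 shift.py
echo '0.2 0 0 -0.8 0 0 0;0.2 0 0 -0.96 0 0 0;0 0 0 -0.96 0 0 0;0 -0.8 0 -0.64 0 0 0;0 -0.96 0 0 0 0 0' | python3 shift.py
echo '0 -0.8 -0.48 0 0 0 0;0 -0.8 -0.48 0 0 0 0;0 -0.8 -0.48 0 0 0 0;0 -0.32 -0.8 0 0 0 0;0 0 0 0 0 0 0' | python3 shift.py
python3 blk.py
python3 - <<'E'
from h import *
cv2.imwrite("pics/end.png",cv2.resize(manip.grab_frame("top")[170:280,320:470,::-1],(750,550),interpolation=cv2.INTER_CUBIC))
E
```

```text
time: 28.6
tool_pos: [0.3792, -0.2193, -0.0042]
tool_rot: [-0.0, 0.659, 0.752, 0.0]
contact_force: [0.7, 0.4, 0.0]
gripper_width: 0.197
grasp_force: 0.0
time: 29.22
tool_pos: [0.3959, -0.329, 0.2103]
tool_rot: [0.005, 0.658, 0.753, -0.0]
contact_force: [0.3, 0.4, 0.8]
gripper_width: -0.001
grasp_force: 0.0
time: 29.85
tool_pos: [0.2748, -0.5149, 0.204]
tool_rot: [-0.001, 0.661, 0.751, 0.0]
contact_force: [-0.2, -0.1, -0.4]
gripper_width: 0.001
grasp_force: 0.0
rect mm ((371.4040222167969, -158.13919067382812), (53.429222106933594, 73.70307159423828), 7.754191875457764)
block in case x,y mm -33.4 33.2 rel yaw 0.0033361790581320494
sorted case x range [-0.0601 -0.0066] y [-0.0036  0.07  ]
```

View pics/end.png

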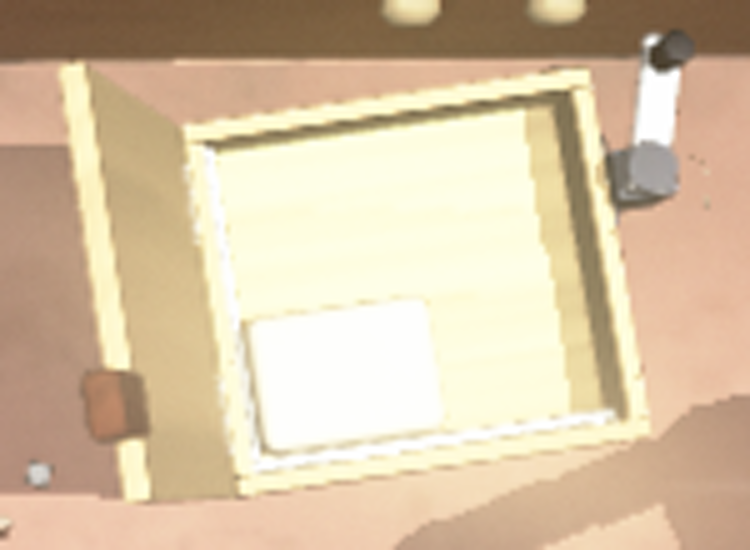

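The picture shows the block square in the corner, the lid open and the lever clear at (660,90). The image puts x about 2.6 mm off, though the push forces said flush. A gentle second x push will settle it.

```bash
python3 w.py .4246 -.1503 .204
```

```text
tool d [0.3407 0.1936 0.001 ] 
 [[-0.131  0.991  0.   ]
 [ 0.991  0.131  0.002]
 [ 0.002  0.    -1.   ]] pos [ 0.2772 -0.5134  0.2044] j [-1.2  -0.04  1.72  0.    1.47 -1.33] F [ 0.3 -0.  -0.2] t 29.95
```

Converted, 0.05 m is 0.8, 0.035 m is 0.56.

```bash
echo '0 0.8 0.56 0 0 0 0;0 0.8 0.56 0 0 0 0;0 0.8 0.56 0 0 0 0;0 0.8 0.56 0 0 0 0;0 0.8 0.528 0 0 0 0' | python3 shift.py >/dev/null
echo '0 0.8 0.32 0 0 0 0;0 0.64 0 0 0 0 0;0 0 0 0 0 0 0;0 0 0 0.8 0 0 0;0 0 0 0.8 0 0 0' | python3 shift.py
echo '0 0 0 0.8 0 0 0;0 0 0 0.48 0 0 0;0 0 0 0.352 0 0 0;0 0 0 0 0 0 0' | python3 shift.py
python3 w.py .4117 -.1549 0
```

```text
time: 31.2
tool_pos: [0.4247, -0.1515, 0.1048]
tool_rot: [0.002, 0.658, 0.753, 0.0]
contact_force: [0.1, -0.6, -0.7]
gripper_width: 0.001
grasp_force: 0.0
time: 31.7
tool_pos: [0.4221, -0.1504, 0.0011]
tool_rot: [-0.002, 0.659, 0.752, -0.0]
contact_force: [-0.0, -0.7, -0.5]
gripper_width: 0.002
grasp_force: 0.0
tool d [-0.003  -0.0109  0.0011] 
 [[-0.132  0.991 -0.004]
 [ 0.991  0.132  0.002]
 [ 0.003 -0.004 -1.   ]] pos [ 0.4221 -0.1504  0.0011] j [-0.51 -0.14  2.17  0.    1.11 -0.64] F [-0.  -0.7 -0.5] t 31.7
```

Converted, -0.005 m is -0.08.

```bash
echo '0 0 -0.08 0 0 0 0;0 0 -0.08 0 0 0 0;0 0 0 0 0 0 0' | python3 shift.py
echo '0 0 -0.032 0 0 0 0;0 0 0 0 0 0 0' | python3 shift.py
echo '0 0 -0.048 0 0 0 0;0 0 0 0 0 0 0' | python3 shift.py
echo '0 0 -0.048 0 0 0 0;0 0 0 0 0 0 0' | python3 shift.py
```

```text
time: 32.08
tool_pos: [0.4141, -0.1532, 0.004]
tool_rot: [0.001, 0.659, 0.752, 0.0]
contact_force: [-0.4, -0.8, -1.1]
gripper_width: 0.003
grasp_force: 0.0
time: 32.33
tool_pos: [0.4125, -0.1534, 0.0037]
tool_rot: [0.001, 0.659, 0.752, 0.0]
contact_force: [0.9, -0.4, 0.8]
gripper_width: -0.003
grasp_force: 0.7
time: 32.58
tool_pos: [0.4118, -0.1534, 0.0045]
tool_rot: [0.003, 0.659, 0.752, 0.002]
contact_force: [8.4, 4.3, 1.6]
gripper_width: 0.003
grasp_force: 4.3
time: 32.83
tool_pos: [0.4116, -0.1536, 0.006]
tool_rot: [0.005, 0.66, 0.752, 0.005]
contact_force: [14.2, 7.2, 2.1]
gripper_width: -0.002
grasp_force: 7.6
```

It's flush in x: contact came at the same spot as before. One last light y push, since x pushes drag slightly toward −y.

Converted, -0.045 m is -0.72, 0.013 m is 0.208.

```bash
echo '0 0 0.192 0 0 0 0;0 0 0.208 0 0 0 0;0.2 0 0 -0.72 0 0 0;0.2 0 0 -0.72 0 0 0;0.2 0 0 0 0 0 0' | python3 shift.py >/dev/null
echo '0.2 -0.72 0 0 0 0 0;0.2 -0.384 -0.88 0 0 0 0;0.2 0 0 0.48 0 0 0;0.2 0 0 0.48 0 0 0;0.2 0 0 0 0 0 0' | python3 shift.py
echo '0.2 0 0 0.32 0 0 0;0.2 0 0 0.224 0 0 0;0.2 0 0 0 0 0 0' | python3 shift.py
python3 w.py .3779 -.2075 -.003
```

```text
time: 34.08
tool_pos: [0.3824, -0.224, 0.0291]
tool_rot: [-0.005, 0.659, 0.752, -0.0]
contact_force: [0.6, -0.7, 0.0]
gripper_width: 0.202
grasp_force: 0.0
time: 34.45
tool_pos: [0.3846, -0.2255, -0.0018]
tool_rot: [-0.001, 0.659, 0.752, -0.0]
contact_force: [-0.7, 0.0, 0.3]
gripper_width: 0.202
grasp_force: 0.0
tool d [ 0.0187 -0.0043  0.0012] 
 [[-0.132  0.991 -0.002]
 [ 0.991  0.132  0.002]
 [ 0.002 -0.002 -1.   ]] pos [ 0.3846 -0.2255 -0.0018] j [-0.7  -0.14  2.18 -0.    1.11 -0.83] F [-0.7  0.   0.3] t 34.45
```

Converted, 0.006 m is 0.096, -0.005 m is -0.08.

```bash
echo '0.2 0.096 -0.08 0 0 0 0;0.2 0.096 -0.048 0 0 0 0;0.2 0.08 0 0 0 0 0;0.2 0.048 0 0 0 0 0;0.2 0 0 0 0 0 0' | python3 shift.py
echo '0.2 0.032 0 0 0 0 0;0.2 0.032 0 0 0 0 0;0.2 0 0 0 0 0 0' | python3 shift.py
echo '0.2 -0.16 0 0 0 0 0;0.2 -0.16 0 0 0 0 0;0.2 0 0 -0.8 0 0 0;0.2 0 0 -0.96 0 0 0;0.2 0 0 -0.8 0 0 0' | python3 shift.py
echo '0 -0.8 0 -0.64 0 0 0;0 -0.8 -0.48 0 0 0 0;0 -0.8 -0.48 0 0 0 0;0 -0.8 -0.48 0 0 0 0;0 -0.8 -0.48 0 0 0 0' | python3 shift.py
echo '0 0 -0.8 0 0 0 0;0 0 0 0 0 0 0;0 0 0 0 0 0 0' | python3 shift.py
python3 blk.py
```

```text
time: 35.08
tool_pos: [0.375, -0.2075, -0.0006]
tool_rot: [0.0, 0.659, 0.752, 0.0]
contact_force: [-0.2, -0.0, -0.4]
gripper_width: 0.2
grasp_force: 0.2
time: 35.45
tool_pos: [0.3753, -0.2074, 0.0007]
tool_rot: [0.004, 0.658, 0.753, -0.003]
contact_force: [-1.6, -11.0, -0.4]
gripper_width: 0.2
grasp_force: 5.9
time: 36.08
tool_pos: [0.3769, -0.2235, 0.161]
tool_rot: [0.0, 0.659, 0.752, 0.0]
contact_force: [0.1, -0.2, -0.1]
gripper_width: 0.201
grasp_force: 0.0
time: 36.7
tool_pos: [0.2895, -0.4874, 0.1976]
tool_rot: [-0.0, 0.659, 0.752, 0.001]
contact_force: [0.6, 0.2, 1.1]
gripper_width: 0.002
grasp_force: 0.0
time: 37.08
tool_pos: [0.2411, -0.4922, 0.1977]
tool_rot: [-0.0, 0.659, 0.752, 0.001]
contact_force: [0.6, 0.5, 0.8]
gripper_width: -0.002
grasp_force: 0.0
rect mm ((370.7287902832031, -157.97227478027344), (53.42695617675781, 73.49127197265625), 7.972711563110352)
block in case x,y mm -34.1 33.5 rel yaw 0.007150067088099316
sorted case x range [-0.0608 -0.0073] y [-0.0033  0.0702]
```

It's flush on both fences and square within measuring error, so I'm handing it in.

```bash
python3 -c "
from plant import manip; print(manip.job_done())"
```

```text
the job is handed in; nothing more can be done
None
```

I swung the latch clear, opened the lid so it rests open on its own, and pushed the wax block flush against both fence strips. I then handed the job in at about 37 s, with the arm clear and the can, tape measure and jar not approached.

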